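# Hang the lab caddy on the wash unit's spring stud

### The job

Pick up the blue caddy by its white tab and hang it on the round-headed stud on the white wash unit: pass the keyhole's round opening over the stud head until the caddy lies flat on the unit, then slide it straight down past the spring detent until it is fully home, and let go. Feel your way and push gently, as the stud's exact place is not known and it must not be forced, and leave the bottle, beaker and jar where they are.

Things in the scene. Friction and masses are not known exactly. Their poses are not given: they have to be found in the camera images.
- panel: White wash-unit housing, fixed to the bench, 240 mm wide (y), 70 mm deep, 170 mm high. Origin: bottom edge of its flat working face, mid-width, on the bench. Its x axis points squarely out of that face (away from the robot, give or take 20 deg), y along the face, z up; the housing lies on the -x side. The stud stands out of this face.
- stud_mark (a point): Centre of the round dark stud mount on the working face, mid-width, 140 mm above the bench. The mount is an eccentric, clamped: the stud's axis lies 6 mm from this point, in a different direction (up, down, sideways, any) each time. Stud: steel stem 6 mm in diameter, straight out of the face; round brass head 16 mm in diameter, from 7 to 12 mm out of the face.
- stud (a joint): How far (m) the stud head is pulled out of the face against its spring: 0 at rest, 0.005 at most; about 3 N at 0 and 2.2 N more per mm. It cannot be pushed in. The caddy's ridges lift it by about 2 mm while they pass under the head; it drops back to 0 once the caddy is home.
- caddy: Loose blue plastic caddy, 0.2 to 0.4 kg, standing upright on the bench. Back plate 90 mm wide (y), 150 mm high (z), 6 mm thick (x 0 to 6 mm); open tray before its foot, x 6 to 66 mm, 84 mm wide, 45 mm high. Origin: lower edge of the plate's flat back face, mid-width; x points out of the front, z up. Hung, its x points the way of the panel's x and its back lies on the working face.
- keyhole (a point): Centre of the keyhole's round (octagonal) opening, 20 mm across, through the plate; this point is on the caddy's back face, mid-width, 80 mm above its bottom.
- slot_end (a point): Upper end of the keyhole's slot, on the back face, 110 mm above the caddy's bottom; the slot, 9 mm wide, runs up to it from the round opening. Home, it rests on the stud's stem (hard stop), the caddy 27 mm lower than with the stud mid-opening. Two yellow ridges, 3.2 mm high, 30 deg slopes, crest 95.5 mm up, flank the slot in front: pushing them past under the head takes about 5 to 12 N.
- tab (a point): Grip point in the middle of the caddy's white non-slip tab, mid-width, 36 mm out of the caddy's back face and 122 mm above its bottom. The tab is 14 mm thick (along caddy y); its outer block spans x 22 to 54 mm and 100 to 150 mm above the bottom, joined to the plate at the top only. Grip it firmly from above, the fingers closing along the caddy's y.
- reagent: Loose amber bottle with an orange cap, 54 mm diameter, 115 mm high, origin under its centre. Bystander.
- beaker: Loose clear beaker, 64 mm diameter at the rim, 75 mm high, origin under its centre. Bystander.
- jar: Loose white jar with a red cap, 60 mm diameter, 70 mm high, origin under its centre. Bystander.
Mind the look-alikes: they are no part of the job. What is meant by the caddy is not brown, and is the smaller of those in its own colour.

How it is judged:
By the outcome, as a careful person would: the job done as asked, in the order asked, and still so for the second after the job is handed in, with the robot touching nothing.
It also fails if it takes over 72 s, if anything falls off the work surface, if the arm or the gripper's body presses on something with over 40 N, if the wrist force passes 120 N, or if a joint passes its speed limit or range.

### The arm

A 6-joint arm with a two-finger parallel gripper is mounted at the origin on the work surface. World frame = base frame: x ahead of the robot, y to its left, z up, the work surface at z = 0. Lengths are in mm, angles in rad, forces in N, time in s.
With the tool pointing down it reaches from about 350 to 975 mm from the base axis. Payload 7.1 kg.
Tool frame: the origin (TCP) lies at the very end of the fingers, on their centre line; the grasp point (between the pads) lies 19 mm behind it; z points along the fingers, x is the direction in which the jaws open and shut, and the axes are right-handed (so a half turn about z gives the same grasp; the last joint's range is limited). The gripper opens to 88 mm and grips with 3 to 60 N. Pads are 20 mm wide; open, the fingers measure 115 mm over their backs; the gripper's body (75 mm by 178 mm) begins 61 mm behind the grasp point.
Start: joints at [-1.297, 0.423, 1.63, -0, 1.089, -0.019], TCP at [180.414, -598.377, 222.675] pointing down, gripper open.
Joint ranges: [-3, 3], [-0.9, 2.11], [0.09, 2.58], [-1.31, 4.45], [0.11, 2.69], [-2.54, 2.54]. Speed limits (rad/s): [2.39, 2.39, 3.01, 3.14, 3.14, 3.14].

### API

Orientations are given as a rotation vector (axis times angle).
In Python, from workcell import * gives the robot as it stands.
- The arm moves only by the tool arm_command, never from a script. Its argument "increments" is a list of rows, each a list of 2 entries, a list of its own where there are three numbers: the shift along the tool's x, y, z in cm, then the turn about the tool's z in degrees. In form: [[[dx, dy, dz], turn], ...]. A call has 1 to 20 rows; each row shifts and turns the pose as measured when the row begins, along the tool's axes as they then stand; what a row does not reach is not made up. A row lasts 1/10 s, in which the tool goes at most 50 mm and 8.59 degrees, less where a joint would pass 70% of its speed; a pose out of reach is approached as far as the arm can. A call is refused whole if a number of a shift passes 5 or a number of a turn 8.59, either way. A call with a gripper value outside its range is refused whole. "gripper" is the opening, from 0 (shut) to 1 (fully open), set as the call begins (left out, the last holds). The fingers move at their own pace and stop on an object; the grip force is fixed at half the most. Time passes only in rows, so rows that do not move let the fingers close. It gives the time, the measured TCP pose, the force and the opening at its end, in the units of the state.
- get_obs(): the state, without advancing time (a new reading comes with each control period).
- get_image(name): name is "scene" or "top"; returns the picture (420x560x3 uint8, red, green, blue); there is no depth.
- camera_params(name): a dict with "K" (3x3 intrinsics, pixels), "k1" (the pictures are not rectified: a ray, as slopes to the right and down, at radius r is drawn at 1 + k1 r^2 times it, then the intrinsics apply), "rvec" (rotation vector, rad) and "tvec" (3), from world to camera coordinates, as OpenCV has them. Camera axes: x right, y down, z forward; pixel columns grow to the right and rows downward; lengths in mm; the calibration is good to about 2 mm. A picture is of the moment at which its call begins. camera_params takes no time and is no camera call.
- close_job(): hands the job in, once; it reports no verdict.
The state is a dict: "t": time; "qpos": joint angles; "qvel": joint speeds; "joint_torque": joint torques, N m; "ee_pos": TCP position; "orientation": TCP orientation; "ft_force": force on the tool from outside, world axes, zero at the start; "moment": the same for the moment, N m; "width": finger opening in mm.
Only numpy, scipy, OpenCV 4.12 (cv2) and the standard library are available. Lean on these libraries where they do the work, as an engineer would, in place of code of your own. Each camera call takes 0.05 s, during which the arm holds its last target.

## Working session

There is one attempt and no reset: what is moved stays moved. The work goes in short steps, Python scripts to look and compute and a tool call to move; the robot and the scene stay as the last step left them, time stands still between calls to the robot, and variables do not carry over. Pictures are saved under pics/ and viewed, and the job is handed in when it is done.

Besides the shell and the picture viewer there is one more tool, called after "Request:" as name([rows], argument=value, ...), one row to a line, values as JSON. arm_command: Moves the arm, as the interface text tells. Its arguments: {"type":"object","properties":{"increments":{"type":"array","items":{"type":"array"}},"gripper":{"type":"number"}},"required":["increments"]}

```bash
mkdir -p pics; python3 - <<'E'
from workcell import *
import cv2
for n in("scene","top"):
    im=get_image(n); cv2.imwrite(f"pics/{n}0.png",im[:,:,::-1]); print(n,camera_params(n))
print(get_obs())
E
```

```text
scene {'K': array([[463.93705273,   0.        , 282.23840239],
       [  0.        , 463.93705273, 214.20377871],
       [  0.        ,   0.        ,   1.        ]]), 'k1': -0.1497662246779381, 'rvec': array([ 1.45191502,  1.83512494, -0.99678857]), 'tvec': array([ 120.90342382, -221.42770457, 1533.4158588 ])}
top {'K': array([[400.949692  ,   0.        , 281.21183701],
       [  0.        , 400.949692  , 209.92372468],
       [  0.        ,   0.        ,   1.        ]]), 'k1': -0.121049186538243, 'rvec': array([ 2.1184667 , -2.1813196 ,  0.14980869]), 'tvec': array([ 58.63476395, 623.07189773, 884.68802065])}
{'t': 0.1, 'qpos': array([-1.29698772e+00,  4.23743356e-01,  1.63062849e+00,  3.74682380e-05,
        1.08859013e+00, -1.89681835e-02]), 'qvel': array([ 0.00010794, -0.00058435, -0.00196749,  0.00095989,  0.00047433,
        0.00093106]), 'joint_torque': array([ 1.76496851e-04, -5.45612526e+01, -2.74323767e+01,  6.45030895e-02,
        1.88035879e-02, -4.38706616e-05]), 'ee_pos': array([ 180.2979457 , -597.89623159,  221.98672121]), 'orientation': array([-2.52100486e+00,  1.87315524e+00,  1.66954529e-03]), 'ft_force': array([ 0.95574687, -0.31560559, -0.14216089]), 'moment': array([-0.0205586 ,  0.02626325,  0.02850047]), 'width': 88.03534275684204}
```

View pics/scene0.png

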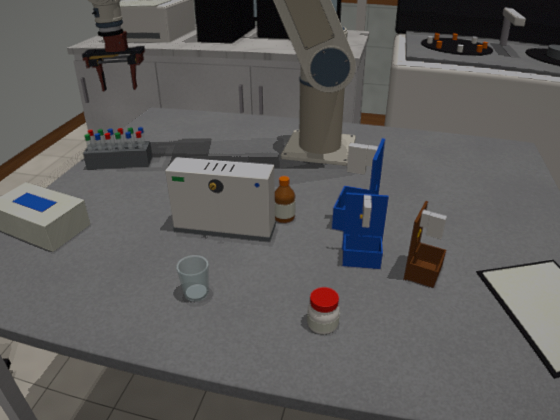

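View pics/top0.png

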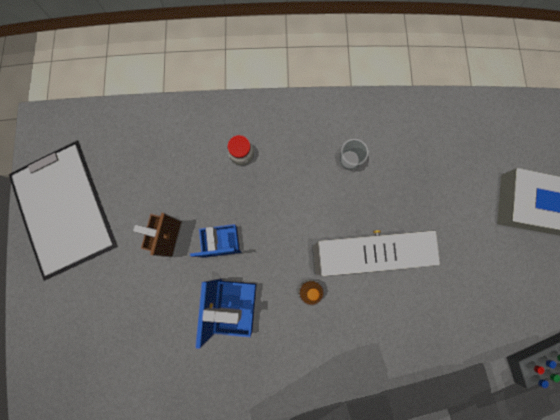

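```bash
python3 - <<'E'
import cv2,numpy as np
s=cv2.imread("pics/scene0.png");t=cv2.imread("pics/top0.png")
a=cv2.resize(s[130:290,320:460],None,fx=4,fy=4,interpolation=cv2.INTER_CUBIC)[:600,:]
cv2.imwrite("pics/c1.png",a)
cv2.imwrite("pics/c2.png",cv2.resize(t[210:360,120:270],None,fx=4,fy=4,interpolation=cv2.INTER_CUBIC))
b=cv2.resize(s[150:250,155:305],None,fx=5,fy=5,interpolation=cv2.INTER_CUBIC)
cv2.imwrite("pics/c3.png",b)
cv2.imwrite("pics/c4.png",cv2.resize(t[215:315,290:450],None,fx=5,fy=5,interpolation=cv2.INTER_CUBIC))
E
```

```text
(no output)
```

View pics/c1.png

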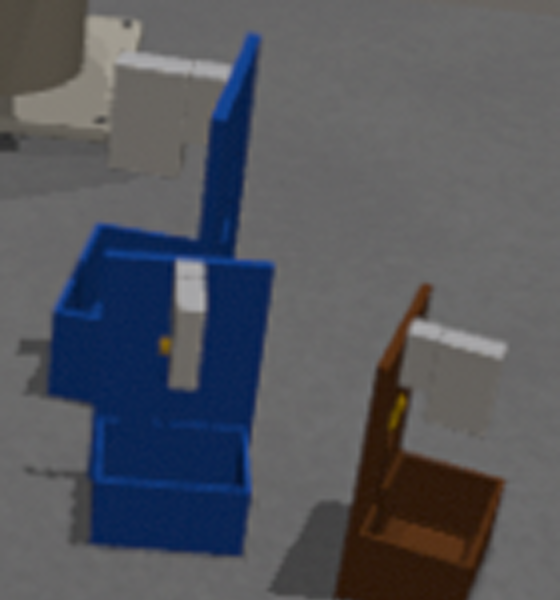

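View pics/c2.png

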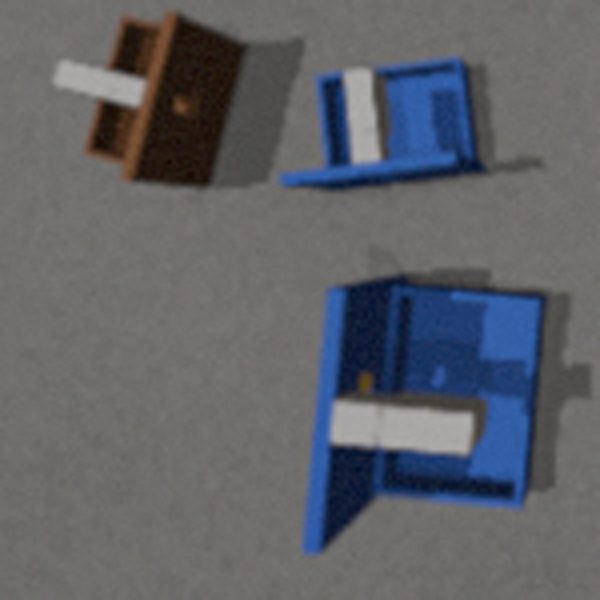

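View pics/c3.png

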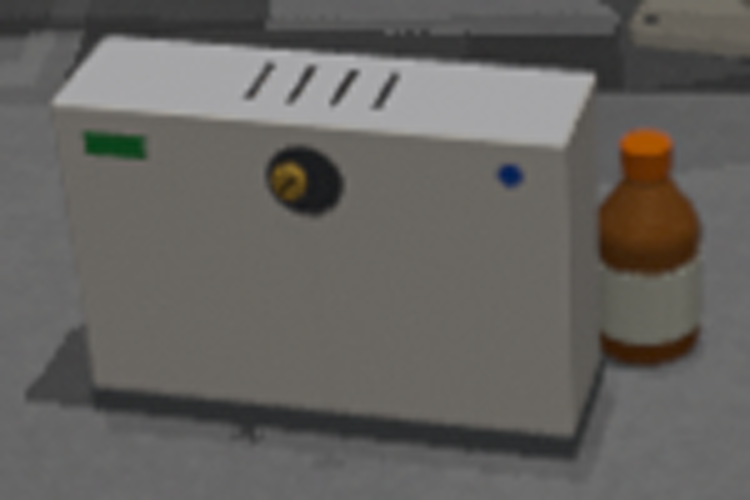

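View pics/c4.png

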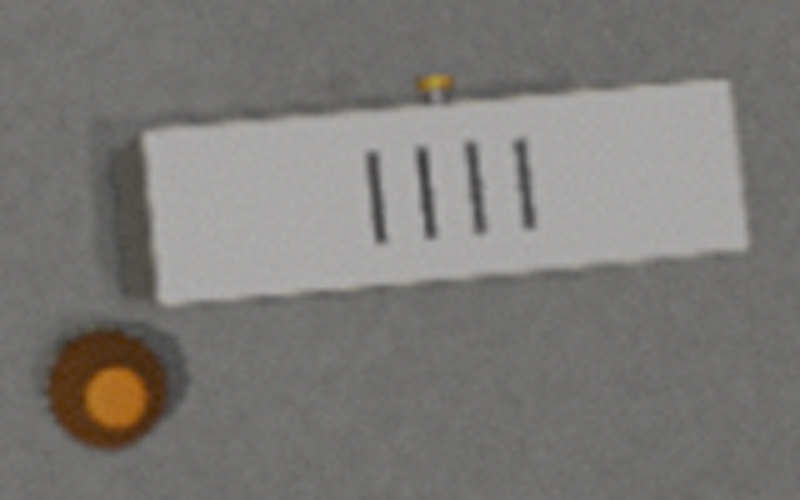

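```bash
cat > h.py <<'E'
import numpy as np,cv2
from scipy.optimize import least_squares
from scipy.spatial.transform import Rotation as R
from workcell import *
def proj(n,P):
    c=camera_params(n);P=np.atleast_2d(P)
    X=R.from_rotvec(c['rvec']).apply(P)+c['tvec']
    s=X[:,:2]/X[:,2:];r2=(s**2).sum(1,keepdims=True);s=s*(1+c['k1']*r2)
    return s@c['K'][:2,:2].T+c['K'][:2,2]
def pose(p,L): # p=x,y,yaw
    return R.from_euler('z',p[2]).apply(np.atleast_2d(L))+[p[0],p[1],p[3] if len(p)>3 else 0]
def fit(obs,p0):
    f=lambda p:np.concatenate([(proj(n,pose(p,[o[0] for o in ob]))-[o[1] for o in ob]).ravel() for n,ob in obs.items()])
    s=least_squares(f,p0,loss='soft_l1',x_scale=[100,100,.1]+[10]*(len(p0)-3));return s.x,{n:np.round(proj(n,pose(s.x,[o[0] for o in ob]))-[o[1] for o in ob],1).tolist() for n,ob in obs.items()}
def un(ob,k,ox,oy): return [(P,((u+.5)/k-.5+ox,(v+.5)/k-.5+oy)) for P,(u,v) in ob]
E
cat > a.py <<'E'
from h import *
cs=un([((54,-7,100),(168,387)),((54,7,100),(197,390)),((54,-7,150),(177,307)),((54,7,150),(207,309)),((0,45,150),(273,262)),((0,-45,150),(107,251)),((66,-42,0),(92,543)),((66,42,0),(242,553)),((66,-42,45),(93,481)),((66,42,45),(246,488))],4,320,130)
ct=un([((66,42,45),(318,75)),((66,-42,45),(463,58)),((0,45,150),(283,187)),((54,7,150),(345,70)),((54,-7,150),(370,68))],4,120,210)
for o in ({'scene':cs,'top':ct},{'scene':cs},{'top':ct}):
    p,r=fit(o,[650,200,0]);print('caddy',p,np.degrees(p[2]),r)
    if len(o)==2: print('tab',pose(p,[36,0,122]))
ps=un([((0,-120,170),(52,104)),((0,120,170),(570,148)),((-70,-120,170),(105,35)),((-70,120,170),(597,73)),((0,-120,0),(93,405)),((0,120,0),(573,458)),((0,0,140),(306,180))],5,155,150)
pt=un([((0,120,170),(143,130)),((0,-120,170),(730,82)),((-70,120,170),(158,303)),((-70,-120,170),(748,250))],5,290,215)
for o in ({'scene':ps,'top':pt},{'scene':ps},{'top':pt}):
    p,r=fit(o,[650,-200,0]);print('panel',p,np.degrees(p[2]),r)
    if len(o)==2: P=p
# stud in panel frame
so=np.array([((289+.5)/5-.5+155,(182+.5)/5-.5+150),((436+.5)/5-.5+290,(82+.5)/5-.5+215)])
f=lambda q:(np.concatenate([(proj('scene',pose(P,[12,q[0],q[1]]))-so[0]).ravel(),(proj('top',pose(P,[9.5,q[0],q[1]]))-so[1]).ravel()[:1]]))
s=least_squares(f,[0,140]);print('stud yz',s.x,s.fun, 'world',pose(P,[0,*s.x]))
E
python3 a.py
```

```text
caddy [5.24919494e+02 1.86031910e+02 1.01594176e-01] 5.820917535845081 {'scene': [[-0.3, 0.1], [-0.9, -0.2], [-0.3, -0.1], [-1.0, -0.1], [-0.4, -0.5], [-1.0, -0.6], [-1.4, 0.3], [-0.7, 0.7], [-0.2, -0.4], [0.8, 0.7]], 'top': [[-1.5, 0.3], [-1.8, -0.2], [-1.5, -0.2], [-1.4, 0.4], [-0.9, 0.0]]}
tab [[560.73386854 189.68301207 122.        ]]
caddy [5.24665610e+02 1.87028270e+02 1.05512277e-01] 6.045408146170453 {'scene': [[0.3, 0.1], [-0.3, -0.2], [0.3, -0.1], [-0.4, -0.1], [0.1, -0.5], [-0.5, -0.5], [-0.8, 0.3], [-0.1, 0.6], [0.4, -0.4], [1.3, 0.7]]}
caddy [5.24940810e+02 1.83186009e+02 9.73046417e-02] 5.575145297058842 {'top': [[-0.2, 0.1], [-0.4, -0.1], [-0.1, -0.3], [0.1, 0.3], [0.6, -0.0]]}
panel [ 5.50217409e+02 -1.47647554e+02  5.00661568e-02] 2.8685794808190592 {'scene': [[-1.2, -1.0], [-1.3, -1.1], [-0.3, -0.6], [-0.3, -0.5], [0.2, 0.2], [-0.5, 0.3], [-0.5, -0.2]], 'top': [[-1.4, -0.3], [-0.9, -0.7], [-1.2, 0.7], [-0.4, 0.5]]}
panel [ 5.51534767e+02 -1.45677596e+02  5.36797432e-02] 3.075622733124884 {'scene': [[-0.7, -0.5], [-0.6, -0.8], [0.1, -0.2], [0.3, -0.3], [0.6, 0.8], [0.2, 0.6], [0.1, 0.2]]}
panel [ 5.50269762e+02 -1.49768631e+02  4.79857953e-02] 2.7493835473176373 {'top': [[-0.3, -0.5], [0.1, -0.6], [-0.2, 0.5], [0.6, 0.6]]}
stud yz [ -5.14208095 145.19125827] [-1.15158541 -0.19131515 -1.0511179 ] world [[ 550.4747455  -152.78319177  145.19125827]]
```

```bash
cat > b.py <<'E'
from h import *
P=[550.3,-147.6,.0501]
s=cv2.imread("pics/scene0.png").astype(int);t=cv2.imread("pics/top0.png").astype(int)
def cen(im,x0,x1,y0,y1):
    c=im[y0:y1,x0:x1];w=np.clip(c[:,:,2]-c[:,:,0]-25,0,None);yy,xx=np.mgrid[y0:y1,x0:x1]
    print(w);return (w*xx).sum()/w.sum(),(w*yy).sum()/w.sum()
a=np.array(cen(s,205,228,176,196));b=np.array(cen(t,370,385,226,240))
c=s[176:196,205:228];sat=c.max(2);d=(sat<75)|(c[:,:,2]-c[:,:,0]>25)
yy,xx=np.nonzero(d);print(a,b,'mark bbox',xx.min()+205,xx.max()+205,yy.min()+176,yy.max()+176,'cen',xx.mean()+205,yy.mean()+176)
m=np.array([xx.mean()+205,yy.mean()+176])
q0=proj('scene',pose(P,[0,0,140]));print(q0)
for X in(10,12):
    f=lambda q:(proj('scene',pose(P,[X,q[0],q[1]]))-q0-(a-m)).ravel()
    print(X,least_squares(f,[0,140]).x)
mid=((436.5+.5)/5-.5+290)
for z in(135,140,145):
    print(z,proj('top',pose(P,[[9.5,0,z],[9.5,-6,z]]))[:,0]-proj('top',pose(P,[[0,120,170],[0,-120,170]]))[:,0].mean(), b[0]-mid)
E
python3 b.py
```

```text
[[ 0  0  0  0  0  0  0  0  0  0  0  0  0  0  0  0  0  0  0  0  0  0  0]
 [ 0  0  0  0  0  0  0  0  0  0  0  0  0  0  0  0  0  0  0  0  0  0  0]
 [ 0  0  0  0  0  0  0  0  0  0  0  0  0  0  0  0  0  0  0  0  0  0  0]
 [ 0  0  0  0  0  0  0  0  0  0  0  0  0  0  0  0  0  0  0  0  0  0  0]
 [ 0  0  0  0  0  0  0  0  0  0  0  0  0  0  0  0  0  0  0  0  0  0  0]
 [ 0  0  0  0  0  0  0  0  0  0  0  0  0  0  0  0  0  0  0  0  0  0  0]
 [ 0  0  0  0  0  0  0  8 11  0  0  0  0  0  0  0  0  0  0  0  0  0  0]
 [ 0  0  0  0  0 25 32 54 57 33  0  0  0  0  0  0  0  0  0  0  0  0  0]
 [ 0  0  0  0  4 54 51 53 59 70 36  0  0  0  0  0  0  0  0  0  0  0  0]
 [ 0  0  0  0 16 41 39 34 26 49 51  0  0  0  0  0  0  0  0  0  0  0  0]
 [ 0  0  0  0 12 38 32 10 13 38 43  0  0  0  0  0  0  0  0  0  0  0  0]
 [ 0  0  0  0  0 33 15 17 34 37 35  0  0  0  0  0  0  0  0  0  0  0  0]
 [ 0  0  0  0  0 11 15 36 38 32 14  0  0  0  0  0  0  0  0  0  0  0  0]
 [ 0  0  0  0  0  0 10 32 30  5  0  0  0  0  0  0  0  0  0  0  0  0  0]
 [ 0  0  0  0  0  0  0  0  0  0  0  0  0  0  0  0  0  0  0  0  0  0  0]
 [ 0  0  0  0  0  0 
[... 679 characters left out ...]
 0  0  0  0  0  4  0  0  0  0  0  0  0  0  0]
 [ 0  0  0  0  0  0  0  0  0  0  0  0  0  0  0]
 [ 0  0  0  0  0  0  0  0  0  0  0  0  0  0  0]
 [ 0  0  0  0  0  0  0  0  0  0  0  0  0  0  0]
 [ 0  0  0  0  0  0  0  0  0  0  0  0  0  0  0]
 [ 0  0  0  0  0  0  0  0  0  0  0  0  0  0  0]
 [ 0  0  0  0  0  0  0  0  0  0  0  0  0  0  0]]
[212.46203905 185.35285611] [376.58198381 231.06578947] mark bbox 208 223 179 192 cen 215.47093023255815 185.56976744186048
[[215.2774615  185.43434889]]
10 [ -3.37224935 145.80716936]
12 [ -2.62748653 146.99553914]
135 [-3.54425439 -0.71332389] -0.3180161943319604
140 [-3.00659504 -0.15934568] -0.3180161943319604
145 [-2.46255615  0.40119655] -0.3180161943319604
```

```bash
cat >> h.py <<'E'
def go(target,yaw): # yaw: wanted caddy yaw; tool x along +-y of that
    o=get_obs();T=R.from_rotvec(o['orientation']).as_matrix()
    d=T.T@(np.array(target)-o['ee_pos'])/10
    th=np.arctan2(T[1,0],T[0,0])
    for k in(1,-1):
        e=(yaw+k*np.pi/2-th+np.pi)%(2*np.pi)-np.pi
        print('turn about tool z (tool down):',round(np.degrees(-e),2))
    print('t',o['t'],'pos',o['ee_pos'].round(1),'tool d cm',d.round(2),'tilt',np.degrees(np.arccos(-T[2,2])).round(2),'toolx',T[:,0].round(3),'tooly',T[:,1].round(3),'F',o['ft_force'].round(1),'M',o['moment'].round(2),'w',round(o['width'],1),'q',o['qpos'].round(2))
E
python3 -c "
from h import *
go([560.7,189.5,270],.1016)"
```

```text
turn about tool z (tool down): -169.05
turn about tool z (tool down): 10.95
t 0.1 pos [ 180.3 -597.9  222. ] tool d cm [-64.42 -59.15  -4.71] tilt 0.08 toolx [ 0.289 -0.957 -0.001] tooly [-0.957 -0.289 -0.   ] F [ 1.  -0.3 -0.1] M [-0.02  0.03  0.03] w 88.0 q [-1.3   0.42  1.63  0.    1.09 -0.02]
```

Request:
arm_command([
  [[0,0,-3.5],5.5],
  [[0,0,-3.5],5.5],
  [[0,0,-3],0],
], gripper=1)

```text
t: 0.4
ee_pos: [179.3, -594.5, 317.6]
orientation: [-2.316, 2.11, 0.021]
ft_force: [0.5, -0.5, -0.4]
width: 88.0
```

```bash
python3 -c "
from h import *
go([560.7,189.5,270],.1016)"
```

```text
turn about tool z (tool down): 179.5
turn about tool z (tool down): -0.5
t 0.4 pos [ 179.3 -594.5  317.6] tool d cm [-74.44 -45.27   5.79] tilt 0.9 toolx [ 0.093 -0.996 -0.016] tooly [-0.996 -0.093  0.003] F [ 0.5 -0.5 -0.4] M [-0.04  0.01  0.  ] w 88.0 q [-1.3   0.34  1.53 -0.    1.29  0.18]
```

Request:
arm_command([
  [[-3.9,-2.4,0],0],
  [[-3.9,-2.4,0],0],
  [[-3.9,-2.4,0],0],
  [[-3.9,-2.4,0],0],
  [[-3.9,-2.4,0],0],
  [[-3.9,-2.4,0],0],
  [[-3.9,-2.4,0],0],
  [[-3.9,-2.4,0],0],
  [[-3.9,-2.4,0],0],
  [[-3.9,-2.4,0],0],
  [[-3.9,-2.4,0],0],
  [[-3.9,-2.4,0],0],
  [[-3.9,-2.4,0],0],
  [[-3.9,-2.4,0],0],
  [[-3.9,-2.4,0],0],
  [[-3.9,-2.4,0],0],
  [[0,0,0],0],
])

```text
t: 2.1
ee_pos: [514.0, 85.7, 324.3]
orientation: [-2.313, 2.119, 0.01]
ft_force: [-0.3, -0.2, -0.0]
width: 88.0
```

```bash
python3 -c "
from h import *
go([560.7,189.5,270],.1016)"
```

```text
turn about tool z (tool down): 179.19
turn about tool z (tool down): -0.81
t 2.1 pos [514.   85.7 324.3] tool d cm [-9.89 -5.56  5.5 ] tilt 0.45 toolx [ 0.087 -0.996 -0.008] tooly [-0.996 -0.087  0.001] F [-0.3 -0.2 -0. ] M [-0.   -0.03  0.06] w 88.0 q [0.14 0.16 1.75 0.01 1.23 1.62]
```

Request:
arm_command([
  [[-2.5,-1.4,0],-0.8],
  [[-2.5,-1.4,0],0],
  [[-2.5,-1.4,0],0],
  [[-2.4,-1.4,2],0],
  [[0,0,3],0],
  [[0,0,0],0],
])

```text
t: 2.7
ee_pos: [559.4, 192.4, 271.9]
orientation: [-2.333, 2.103, 0.012]
ft_force: [-0.3, 0.1, 0.2]
width: 87.8
```

```bash
python3 -c "
from h import *
cv2.imwrite('pics/t1.png',cv2.resize(get_image('top')[150:350,100:340,::-1],None,fx=3,fy=3))
cv2.imwrite('pics/s1.png',cv2.resize(get_image('scene')[80:280,260:500,::-1],None,fx=3,fy=3))
go([560.7,189.5,170],.1016)"
```

```text
turn about tool z (tool down): -179.93
turn about tool z (tool down): 0.07
t 2.8 pos [561.6 192.7 275.8] tool d cm [ 0.38  0.13 10.58] tilt 0.42 toolx [ 0.103 -0.995 -0.007] tooly [-0.995 -0.103 -0.002] F [-0.3 -0.2  0.2] M [ 0.06 -0.01 -0.02] w 87.7 q [0.31 0.32 1.65 0.01 1.16 1.77]
```

View pics/t1.png

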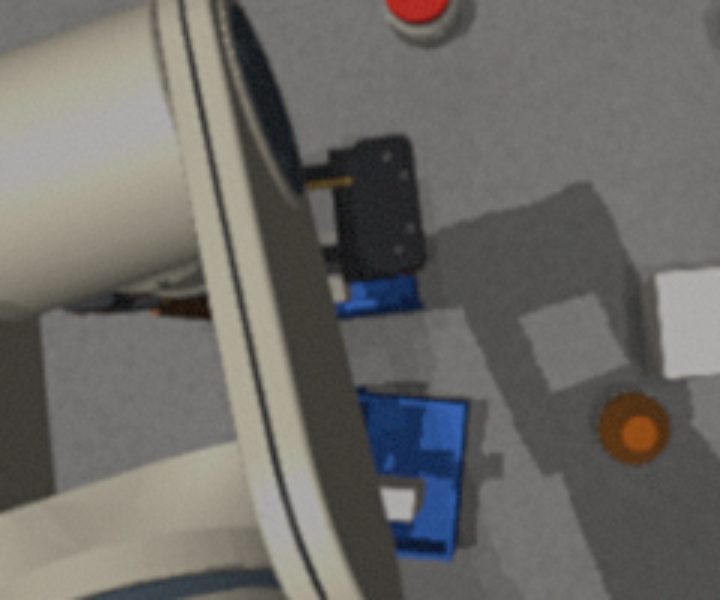

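View pics/s1.png

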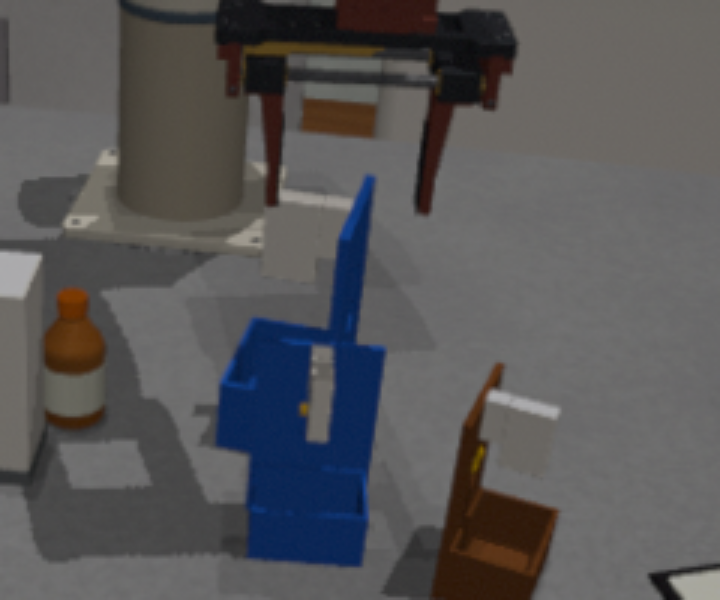

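```bash
python3 -c "
from h import *
o=get_obs();T=R.from_rotvec(o['orientation']).as_matrix()
for s in(50,44,-44,-50): print(s,proj('scene',o['ee_pos']+s*T[:,0]))
print(proj('scene',o['ee_pos']), (347.5/3+260,208.5/3+80))
"
```

```text
50 [[348.4323688  145.48445333]]
44 [[351.53490843 145.64701973]]
-44 [[397.19396247 148.15906375]]
-50 [[400.31150664 148.33897727]]
[[374.33848122 146.87326289]] (375.8333333333333, 149.5)
```

```bash
python3 -c "
from h import *
im=get_image('scene')[:,:,::-1]
o=get_obs();T=R.from_rotvec(o['orientation']).as_matrix()
im=cv2.resize(im[110:170,320:440],None,fx=6,fy=6,interpolation=cv2.INTER_CUBIC)
for P in ([0,0,0],[44,0,0],[-44,0,0],[44,10,0],[44,-10,0],[-44,10,0],[-44,-10,0]):
  u=proj('scene',o['ee_pos']+T@np.array(P))[0]; cv2.circle(im,tuple(int(v) for v in ((u-[320,110]+.5)*6)),3,(0,255,0),-1)
cv2.imwrite('pics/s2.png',im);print(o['ee_pos'],o['width'])
"
```

```text
[562.14200122 192.65935805 276.8045052 ] 87.82686394061527
```

View pics/s2.png

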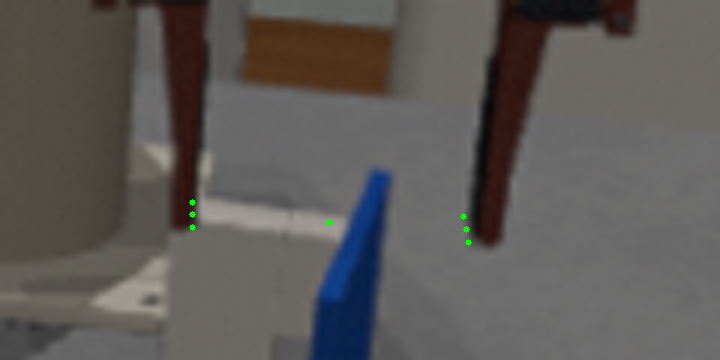

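Request:
arm_command([
  [[0.5,0.2,2],0],
  [[0,0,4],0],
  [[0,0,3],0],
  [[0,0,0],0],
  [[0,0,0],0],
])

```text
t: 3.35
ee_pos: [566.9, 186.2, 195.6]
orientation: [-2.312, 2.095, -0.009]
ft_force: [0.3, 0.5, 0.3]
width: 87.6
```

```bash
python3 -c "
from h import *
cv2.imwrite('pics/s3.png',cv2.resize(get_image('scene')[110:280,310:450,::-1],None,fx=3.5,fy=3.5))
go([560.7,187.5,103],.1016)"
```

```text
turn about tool z (tool down): 179.82
turn about tool z (tool down): -0.18
t 3.4 pos [566.9 186.2 195.7] tool d cm [-0.09  0.79  9.26] tilt 1.28 toolx [ 0.098 -0.995 -0.01 ] tooly [-0.995 -0.098 -0.02 ] F [-0.1 -0.   0.2] M [-0.    0.04  0.02] w 88.0 q [0.29 0.4  1.73 0.01 0.99 1.76]
```

View pics/s3.png

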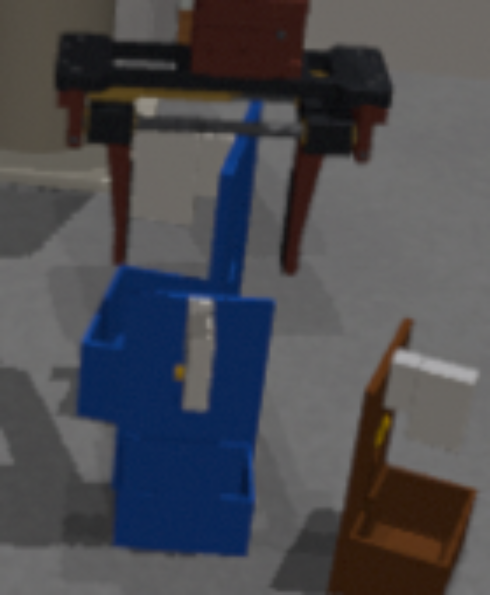

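Request:
arm_command([
  [[-0.1,0.4,1],-0.1],
  [[0,0.4,1],0],
  [[0,0,1],0],
  [[0,0,1],0],
  [[0,0,0],0],
])

```text
t: 3.9
ee_pos: [561.4, 187.6, 157.4]
orientation: [-2.309, 2.089, -0.015]
ft_force: [0.8, 0.6, 0.1]
width: 87.6
```

```bash
python3 -c "
from h import *
go([560.7,187.5,103],.1016)"
```

```text
turn about tool z (tool down): 179.92
turn about tool z (tool down): -0.08
t 3.9 pos [561.4 187.6 157.4] tool d cm [0.06 0.22 5.44] tilt 1.71 toolx [ 0.1   -0.995 -0.012] tooly [-0.995 -0.1   -0.027] F [0.8 0.6 0.1] M [-0.01  0.03  0.01] w 87.6 q [0.3  0.44 1.77 0.01 0.9  1.77]
```

Request:
arm_command([
  [[0,0.1,1],0],
  [[0,0.1,1],0],
  [[0,0,1],0],
  [[0,0,1],0],
  [[0,0,1],0],
  [[0,0,0.4],0],
  [[0,0,0],0],
])

```text
t: 4.6
ee_pos: [560.5, 188.2, 97.3]
orientation: [-2.31, 2.089, -0.014]
ft_force: [0.3, 0.2, -0.5]
width: 87.9
```

```bash
python3 -c "
from h import *
cv2.imwrite('pics/s4.png',cv2.resize(get_image('scene')[110:280,310:450,::-1],None,fx=3.5,fy=3.5))
go([560.7,187.5,103],.1016)"
```

```text
turn about tool z (tool down): 179.93
turn about tool z (tool down): -0.07
t 4.65 pos [560.6 188.2  97.6] tool d cm [ 0.07 -0.02 -0.55] tilt 1.62 toolx [ 0.1   -0.995 -0.011] tooly [-0.995 -0.1   -0.026] F [-0.9 -0.2  0.2] M [ 0.03 -0.05 -0.04] w 87.3 q [0.3  0.53 1.8  0.01 0.78 1.77]
```

View pics/s4.png

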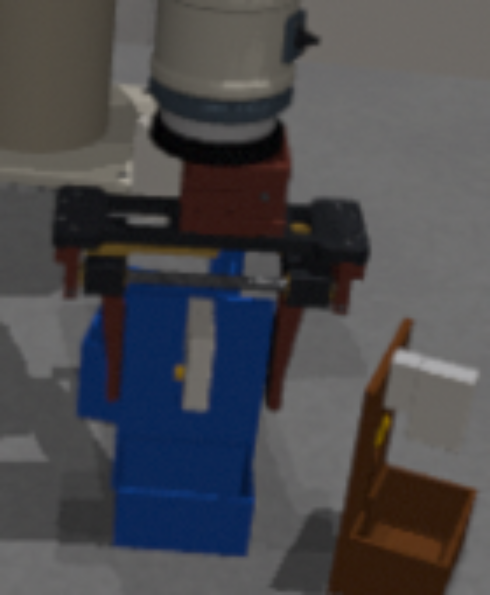

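Request:
arm_command([
  [[0.05,0,-0.5],0],
  [[0,0,0],0],
])

```text
t: 4.85
ee_pos: [561.0, 187.8, 103.5]
orientation: [-2.309, 2.089, -0.014]
ft_force: [-0.2, 0.3, 0.3]
width: 88.1
```

Request:
arm_command([
  [[0,0,0],0],
  [[0,0,0],0],
  [[0,0,0],0],
  [[0,0,0],0],
  [[0,0,0],0],
  [[0,0,0],0],
  [[0,0,0],0],
  [[0,0,0],0],
], gripper=0)

```text
t: 5.65
ee_pos: [561.8, 188.0, 105.1]
orientation: [-2.308, 2.087, -0.017]
ft_force: [-0.5, -0.3, -0.1]
width: 27.2
```

```bash
python3 -c "
from h import *
go([560.7,187.5,103],.1016)"
```

```text
turn about tool z (tool down): 179.93
turn about tool z (tool down): -0.07
t 5.65 pos [561.8 188.  105.1] tool d cm [0.04 0.12 0.2 ] tilt 1.83 toolx [ 0.1   -0.995 -0.012] tooly [-0.995 -0.1   -0.029] F [-0.5 -0.3 -0.1] M [-0.   -0.   -0.01] w 27.2 q [0.3  0.52 1.8  0.01 0.79 1.76]
```

Request:
arm_command([
  [[0,0,0.05],0],
  [[0,0,0],0],
  [[0,0,0],0],
  [[0,0,0],0],
])

```text
t: 6.05
ee_pos: [561.8, 188.1, 104.6]
orientation: [-2.308, 2.087, -0.017]
ft_force: [-0.3, 0.8, 0.5]
width: 14.1
```

```bash
python3 -c "
from h import *
go([560.7,187.5,103],.1016)"
```

```text
turn about tool z (tool down): 179.94
turn about tool z (tool down): -0.06
t 6.05 pos [561.8 188.1 104.6] tool d cm [0.05 0.12 0.15] tilt 1.83 toolx [ 0.1   -0.995 -0.012] tooly [-0.995 -0.1   -0.029] F [-0.3  0.8  0.5] M [-0.07  0.01 -0.01] w 14.1 q [0.3  0.52 1.8  0.01 0.79 1.76]
```

```bash
python3 -c "
from h import *
for n,a,b,h in(('beaker',(195,293),None,0),('jar',(324,326),(240,152),0)):
  for nm,px in(('scene',a),):
    s=least_squares(lambda q:(proj(nm,[q[0],q[1],h])-px).ravel(),[650,-50]);print(n,s.x)
s=least_squares(lambda q:(proj('top',[q[0],q[1],75])-[355,150]).ravel(),[650,-50]);print('beaker top',s.x)
s=least_squares(lambda q:(proj('top',[q[0],q[1],70])-[239,147]).ravel(),[650,-50]);print('jar top',s.x)
"
```

```text
beaker [ 752.2151392  -130.08843922]
jar [781.1955887  142.65249135]
beaker top [ 754.04988845 -132.99686443]
jar top [770.17385437 133.5616527 ]
```

Request:
arm_command([
  [[0,0,-0.5],0],
  [[0,0,-1],0],
  [[0,0,-1.5],0],
  [[0,0,-2],0],
  [[0,0,-2],0],
  [[0,0,-2],0],
  [[0,0,-2],0],
  [[0,0,-1],0],
  [[0,0,0],0],
  [[0,0,0],0],
])

```text
t: 7.05
ee_pos: [556.6, 185.5, 234.7]
orientation: [-2.308, 2.088, -0.016]
ft_force: [-0.1, -0.8, -2.8]
width: 14.0
```

```bash
python3 -c "
from h import *
cv2.imwrite('pics/s5.png',cv2.resize(get_image('scene')[60:280,280:460,::-1],None,fx=3,fy=2.7))
go([660,185,225],.0501)"
```

```text
turn about tool z (tool down): -177.12
turn about tool z (tool down): 2.88
t 7.1 pos [556.6 185.4 234.5] tool d cm [  1.09 -10.25   1.23] tilt 1.78 toolx [ 0.1   -0.995 -0.012] tooly [-0.995 -0.1   -0.029] F [-0.   0.2 -2.5] M [ 0.   -0.04 -0.04] w 13.6 q [0.3  0.34 1.73 0.01 1.04 1.77]
```

View pics/s5.png

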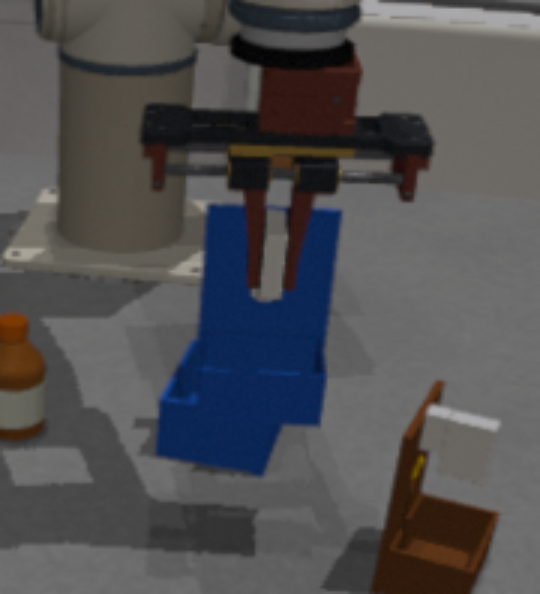

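Request:
arm_command([
  [[0,-1.5,0],1],
  [[0,-2,0],1],
  [[0,-2,0],0.9],
  [[0.5,-2,0],0],
  [[1.5,-0.8,0],0],
  [[2.5,0,0],0],
  [[3,0,0],0],
  [[3,0,0],0],
  [[3,0,0],0],
  [[3,0,0],0],
  [[3,0,0],0],
  [[3,0,0],0],
  [[3,0,0],0],
  [[3,0,0],0],
  [[2.5,0,0],0],
  [[1.5,0,0],0],
  [[0.5,0,0],0],
  [[0,0,0],0],
])

```text
t: 8.9
ee_pos: [641.4, -158.6, 210.5]
orientation: [-2.272, 2.168, 0.027]
ft_force: [-0.5, -0.2, -3.9]
width: 13.5
```

```bash
python3 -c "
from h import *
go([630,-148.7,210],.0501)"
```

```text
turn about tool z (tool down): 179.82
turn about tool z (tool down): -0.18
t 8.9 pos [ 641.4 -158.6  210.5] tool d cm [-1.04  1.09  0.08] tilt 1.0 toolx [ 0.047 -0.999 -0.013] tooly [-0.999 -0.047  0.011] F [-0.5 -0.2 -3.9] M [ 0.03 -0.09 -0.  ] w 13.5 q [-0.26  0.49  1.54  0.01  1.12  1.25]
```

Request:
arm_command([
  [[-0.5,0.7,0],0],
  [[-0.5,0.7,0],-0.1],
  [[0,0,0],0],
  [[0,0,0],0],
])

```text
t: 9.3
ee_pos: [624.8, -144.5, 210.5]
orientation: [-2.278, 2.162, 0.031]
ft_force: [0.4, 0.2, -3.0]
width: 14.2
```

```bash
python3 -c "
from h import *
go([630,-148.7,210],.0501)"
```

```text
turn about tool z (tool down): -179.87
turn about tool z (tool down): 0.13
t 9.3 pos [ 624.8 -144.5  210.5] tool d cm [ 0.44 -0.5   0.04] tilt 1.12 toolx [ 0.052 -0.999 -0.015] tooly [-0.999 -0.052  0.013] F [ 0.4  0.2 -3. ] M [ 0.02 -0.1   0.01] w 14.2 q [-0.25  0.47  1.59  0.01  1.1   1.26]
```

Request:
arm_command([
  [[0,0,-1],0],
  [[0,0,-2],0],
  [[0,0,-2],0],
  [[0,0,-2],0],
  [[0,0,-1],0],
  [[0,0,0],0],
])

```text
t: 9.9
ee_pos: [627.1, -143.9, 296.9]
orientation: [-2.28, 2.158, 0.027]
ft_force: [0.4, 0.3, -3.5]
width: 13.9
```

```bash
python3 -c "
from h import *
go([630,-148.7,210],.0501)"
```

```text
turn about tool z (tool down): -179.71
turn about tool z (tool down): 0.29
t 9.9 pos [ 627.1 -143.9  296.9] tool d cm [ 0.61 -0.35  8.68] tilt 1.0 toolx [ 0.055 -0.998 -0.014] tooly [-0.998 -0.055  0.01 ] F [ 0.4  0.3 -3.5] M [ 0.07 -0.12  0.02] w 13.9 q [-0.25  0.39  1.51  0.01  1.26  1.26]
```

Request:
arm_command([
  [[0,0,2],0],
  [[0,0,4],0],
  [[0,0,2],0],
  [[0,0,0],0],
  [[0,0,0],0],
])

```text
t: 10.4
ee_pos: [626.5, -142.7, 214.4]
orientation: [-2.28, 2.157, 0.025]
ft_force: [-0.3, -0.1, -3.9]
width: 13.8
```

```bash
python3 -c "
from h import *
go([630,-148.7,210],.0501)"
```

```text
turn about tool z (tool down): -179.69
turn about tool z (tool down): 0.31
t 10.4 pos [ 626.5 -142.7  214.4] tool d cm [ 0.63 -0.32  0.43] tilt 0.93 toolx [ 0.056 -0.998 -0.014] tooly [-0.998 -0.056  0.009] F [-0.3 -0.1 -3.9] M [ 0.02 -0.11 -0.  ] w 13.8 q [-0.25  0.46  1.59  0.01  1.1   1.26]
```

Request:
arm_command([
  [[0,-1,0],0.3],
  [[0,-1,0],0],
  [[0,-1,0],0],
  [[0,-1,0],0],
  [[0,-1,0],0],
  [[0,0,0],0],
  [[0,0,0],0],
])

```text
t: 11.1
ee_pos: [684.5, -140.2, 218.4]
orientation: [-2.272, 2.16, 0.015]
ft_force: [-0.7, 0.5, -3.2]
width: 13.9
```

```bash
python3 -c "
from h import *
go([630,-148.7,210],.0501)"
```

```text
turn about tool z (tool down): -179.99
turn about tool z (tool down): 0.01
t 11.1 pos [ 684.5 -140.2  218.4] tool d cm [0.58 5.48 0.84] tilt 0.67 toolx [ 0.05  -0.999 -0.012] tooly [-0.999 -0.05   0.002] F [-0.7  0.5 -3.2] M [ 0.01  0.01 -0.05] w 13.9 q [-0.22  0.54  1.45  0.01  1.16  1.29]
```

Request:
arm_command([
  [[0,2.5,0],0],
  [[0,2.5,0],0],
  [[0,0,0],0],
  [[0,0,0],0],
])

```text
t: 11.5
ee_pos: [632.4, -142.6, 218.0]
orientation: [-2.272, 2.16, 0.016]
ft_force: [0.0, 0.1, -2.7]
width: 13.7
```

```bash
python3 -c "
from h import *
go([630,-148.7,210],.0501)"
```

```text
turn about tool z (tool down): -179.98
turn about tool z (tool down): 0.02
t 11.5 pos [ 632.4 -142.6  218. ] tool d cm [0.61 0.27 0.79] tilt 0.69 toolx [ 0.05  -0.999 -0.012] tooly [-0.999 -0.051  0.003] F [ 0.   0.1 -2.7] M [ 0.02 -0.07  0.03] w 13.7 q [-0.25  0.46  1.57  0.01  1.11  1.27]
```

Request:
arm_command([
  [[0,-1,0],0],
  [[0,-1,0],0],
  [[0,-1,0],0],
  [[0,-1,0],0],
  [[0,-1,0],0],
  [[0,0,0],0],
  [[0,2.5,0],0],
  [[0,2.8,0],0],
  [[0,0,0],0],
  [[0,0,0],0],
  [[0,-1,0],0],
  [[0,-1,0],0],
  [[0,-1,0],0],
  [[0,-1,0],0],
  [[0,-1,0],0],
  [[0,0,0],0],
  [[0,2.5,0],0],
  [[0,2.8,0],0],
  [[0,0,0],0],
  [[0,0,0],0],
])

```text
t: 13.5
ee_pos: [641.2, -141.3, 215.2]
orientation: [-2.275, 2.155, 0.012]
ft_force: [1.0, 0.3, -2.9]
width: 13.8
```

```bash
python3 -c "
from h import *
go([630,-148.7,210],.0501)"
```

```text
turn about tool z (tool down): -179.77
turn about tool z (tool down): 0.23
t 13.5 pos [ 641.2 -141.3  215.2] tool d cm [0.68 1.16 0.51] tilt 0.64 toolx [ 0.054 -0.998 -0.011] tooly [-0.999 -0.054 -0.001] F [ 1.   0.3 -2.9] M [-0.02 -0.07 -0.  ] w 13.8 q [-0.24  0.48  1.56  0.01  1.11  1.27]
```

Request:
arm_command([
  [[0.4,0.6,1],0.2],
  [[0.4,0.8,1],0],
  [[0,0.8,1],0],
  [[0,0.6,1],0],
  [[0,0,0.5],0],
  [[0,0,0],0],
  [[0,0,0],0],
])

```text
t: 14.2
ee_pos: [612.2, -151.1, 164.6]
orientation: [-2.271, 2.16, 0.014]
ft_force: [-0.1, 0.1, -5.0]
width: 14.1
```

```bash
python3 -c "
from h import *
a=get_image('scene')[:,:,::-1];b=get_image('top')[:,:,::-1]
cv2.imwrite('pics/s6.png',cv2.resize(a[100:270,140:310],None,fx=3.5,fy=3.5,interpolation=cv2.INTER_CUBIC))
cv2.imwrite('pics/t6.png',cv2.resize(b[150:320,280:450],None,fx=3.5,fy=3.5,interpolation=cv2.INTER_CUBIC))
go([607.5,-149.8,168.3],.0501)"
```

```text
turn about tool z (tool down): -179.99
turn about tool z (tool down): 0.01
t 14.3 pos [ 612.5 -151.1  165. ] tool d cm [-0.16  0.49 -0.33] tilt 0.66 toolx [ 0.05  -0.999 -0.012] tooly [-0.999 -0.05  -0.   ] F [-0.3 -0.  -3.1] M [-0.03 -0.07 -0.  ] w 13.8 q [-0.27  0.5   1.65  0.01  0.99  1.25]
```

View pics/s6.png

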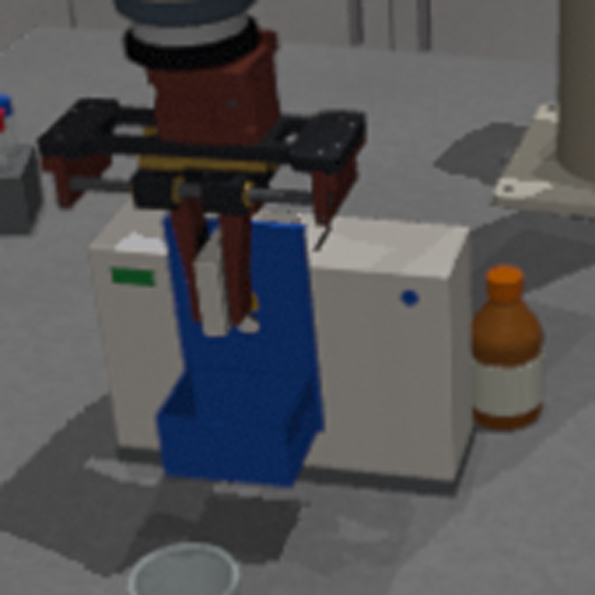

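View pics/t6.png

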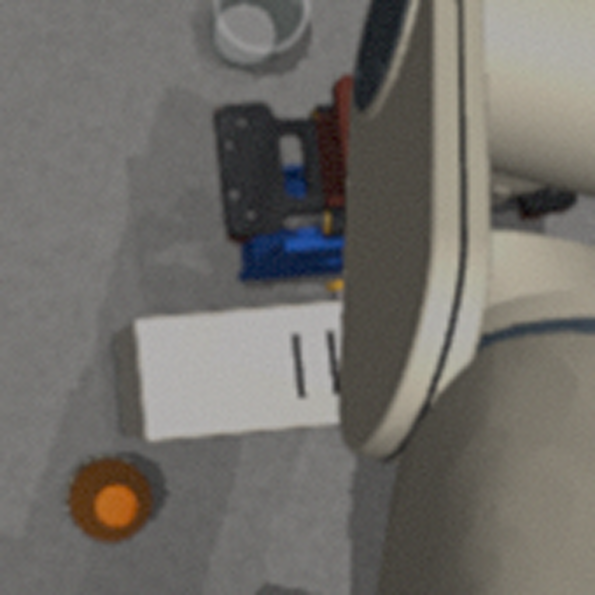

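```bash
cat > c.py <<'E'
from h import *
o=get_obs();T=R.from_rotvec(o['orientation']).as_matrix()
a=get_image('scene')[:,:,::-1]
# caddy axes: at grasp tool y z=-0.029, x=-tooly pitched. caddy x = -tooly rotated by pitch
th=.0501; ph=-(T[2,1]+.029) # z of caddy x axis
roll=-(T[2,0]+.012)
Rc=R.from_euler('z',th)*R.from_euler('y',-ph)*R.from_euler('x',roll)
G=np.array([37,0,104.6])
f=lambda L:o['ee_pos']+Rc.apply(np.atleast_2d(L)-G)
im=cv2.resize(a[100:270,150:290],None,fx=5,fy=3.5*5/3.5,interpolation=cv2.INTER_CUBIC)
im=im[200:800]
pts=[[0,-45,150],[0,45,150],[66,-42,0],[66,42,0],[66,-42,45],[66,42,45],[54,-7,100],[54,7,100],[6,-7.5,95.5],[6,7.5,95.5],[0,0,80],[0,-45,0]]
for q in pts:
    u=proj('scene',f(q))[0]; c=((u-[150,100]+.5)*5-[0,200]);print(q,u.round(1),c.round()); cv2.circle(im,tuple(int(v) for v in c),2,(0,255,0),-1)
cv2.imwrite('pics/s7.png',im);print(f([0,0,80]),o['t'])
E
python3 c.py
```

```text
[0, -45, 150] [186.  160.3] [183. 104.]
[0, 45, 150] [226.3 163.5] [384. 120.]
[66, -42, 0] [185.3 234.7] [179. 476.]
[66, 42, 0] [221.7 238.8] [361. 497.]
[66, -42, 45] [182.6 218. ] [166. 393.]
[66, 42, 45] [219.9 222. ] [352. 412.]
[54, -7, 100] [197.  194.9] [237. 277.]
[54, 7, 100] [203.3 195.5] [269. 280.]
[6, -7.5, 95.5] [204.3 185. ] [274. 228.]
[6, 7.5, 95.5] [210.8 185.6] [307. 231.]
[0, 0, 80] [209.1 189.9] [298. 252.]
[0, -45, 0] [193.9 217.6] [222. 391.]
[[ 574.82613233 -152.97710168  141.4765841 ]] 14.3
```

View pics/s7.png

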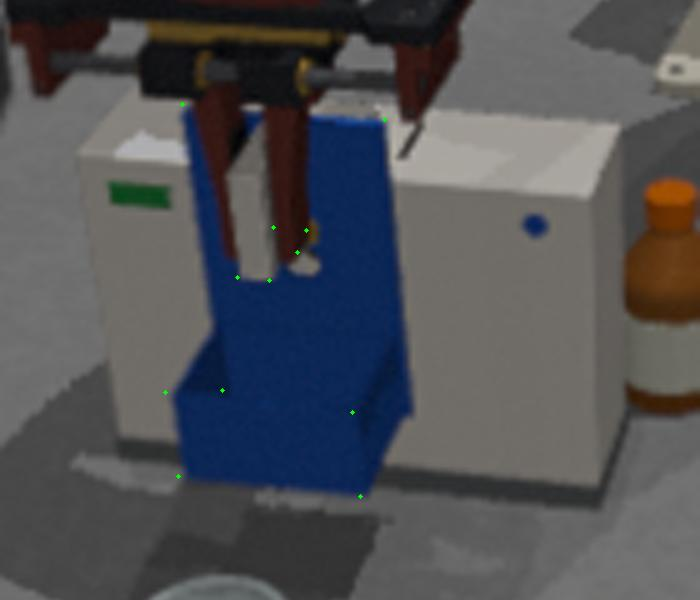

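Request:
arm_command([
  [[-0.23,0,-0.3],0],
  [[0,0.3,0],0],
  [[0,0,0],0],
])

```text
t: 14.65
ee_pos: [610.2, -148.8, 169.6]
orientation: [-2.27, 2.158, 0.01]
ft_force: [0.3, 0.5, -3.7]
width: 14.1
```

```bash
python3 c.py|tail -1; python3 -c "
from h import *
go([607.5,-149.8,168.3],.0501)"
```

```text
[[ 572.63427291 -150.6945113   145.97918955]] 14.65
turn about tool z (tool down): -179.97
turn about tool z (tool down): 0.03
t 14.7 pos [ 610.6 -148.8  169.8] tool d cm [0.09 0.32 0.14] tilt 0.64 toolx [ 0.051 -0.999 -0.011] tooly [-0.999 -0.051 -0.003] F [ 0.8 -0.3 -2.4] M [ 0.03 -0.08 -0.  ] w 13.8 q [-0.26  0.49  1.66  0.01  0.99  1.25]
```

View pics/s7.png

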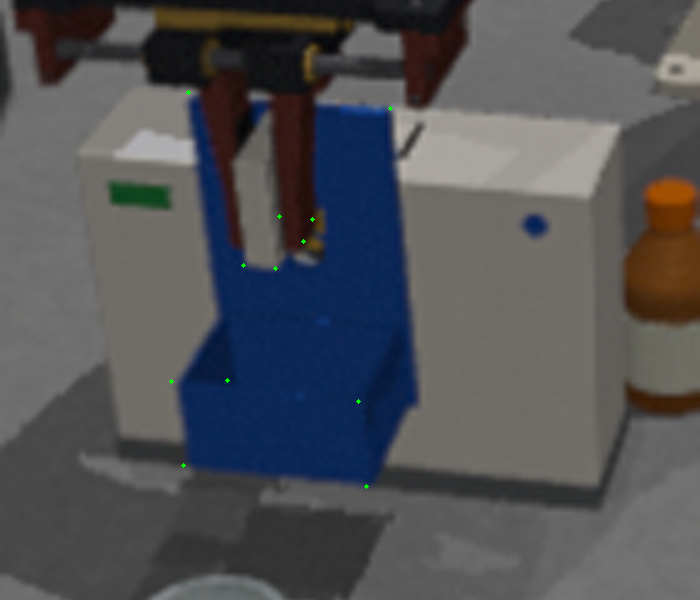

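```bash
python3 -c "
from h import *
bias=np.array([.8,.2])
a=get_image('scene')[:,:,::-1]
im=cv2.resize(a[165:205,190:230],None,fx=15,fy=15,interpolation=cv2.INTER_CUBIC)
o=get_obs()
def ring(c,r,col,n=60):
  # in plane of panel
  for t in np.linspace(0,2*np.pi,n):
    P=pose([550.3,-148.2,.0501],[c[0],c[1]+r*np.cos(t),c[2]+r*np.sin(t)])
    u=proj('scene',P)[0]+bias; cv2.circle(im,tuple(int(v) for v in (u-[190,165]+.5)*15),1,col,-1)
ring([12,-3.7,144.7],8,(0,255,0))
k=R.from_euler('z',-.0501).apply(np.array([572.63,-150.69,o['ee_pos'][2]-23.8])-[550.3,-148.2,0]);print(k)
ring([k[0]+6,k[1],k[2]],10,(255,0,255)); ring([k[0],k[1],k[2]],10,(255,255,0))
cv2.imwrite('pics/s8.png',im)
"
```

```text
[ 22.17728478  -3.60514074 145.84393237]
```

View pics/s8.png

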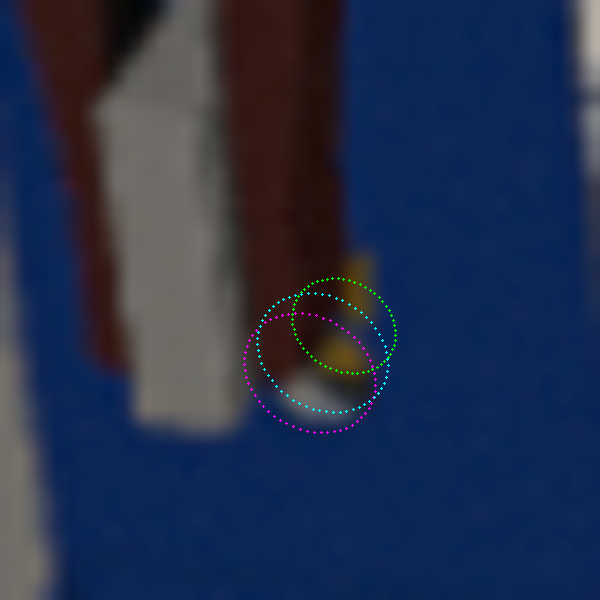

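Request:
arm_command([
  [[0,0.2,0.1],0],
  [[0,0.2,0.05],0],
  [[0,0.2,0],0],
  [[0,0.1,0],0],
  [[0,0,0],0],
])

```text
t: 15.25
ee_pos: [602.8, -149.3, 167.9]
orientation: [-2.27, 2.158, 0.009]
ft_force: [0.3, -0.6, -3.9]
width: 13.7
```

```bash
cat >> h.py <<'E'
def kh():
    o=get_obs();T=R.from_rotvec(o['orientation']).as_matrix()
    Rc=R.from_euler('z',.0501)*R.from_euler('y',T[2,1]+.029)
    k=o['ee_pos']+Rc.apply(np.array([0,0,80])-[37,0,104.6])
    k=R.from_euler('z',-.0501).apply(k-[550.3,-148.2,0])
    M=R.from_euler('z',-.0501).apply(o['ft_force'])
    print('t',o['t'],'keyhole in panel',k.round(2),'(stud -3.7,144.7)  F panel',M.round(1),'Mom',o['moment'].round(2),'tooly z',T[2,1].round(3),'toolx z',T[2,0].round(3),'yaw err',np.degrees(np.arctan2(T[0,0],-T[1,0])-.0501).round(2),'tcp',o['ee_pos'].round(1))
E
python3 -c "
from h import *
kh()"
```

```text
t 15.25 keyhole in panel [ 14.76  -3.7  144.26] (stud -3.7,144.7)  F panel [ 0.2 -0.6 -3.9] Mom [ 0.02 -0.04 -0.03] tooly z -0.003 toolx z -0.011 yaw err 0.03 tcp [ 602.8 -149.3  167.9]
```

Request:
arm_command([
  [[0,0.1,0],0],
  [[0,0.1,-0.03],0],
  [[0,0.1,0],0],
  [[0,0.1,0],0],
  [[0,0,0],0],
])

```text
t: 15.75
ee_pos: [598.6, -149.6, 168.3]
orientation: [-2.27, 2.158, 0.009]
ft_force: [-0.0, -0.5, -4.1]
width: 13.8
```

```bash
python3 -c "
from h import *
kh()
a=get_image('scene')[:,:,::-1]
cv2.imwrite('pics/s9.png',cv2.resize(a[165:205,190:230],None,fx=15,fy=15,interpolation=cv2.INTER_CUBIC))"
```

```text
t 15.75 keyhole in panel [ 10.52  -3.77 144.63] (stud -3.7,144.7)  F panel [-0.1 -0.5 -4.1] Mom [ 0.02 -0.06 -0.02] tooly z -0.003 toolx z -0.011 yaw err 0.02 tcp [ 598.6 -149.6  168.3]
```

View pics/s9.png

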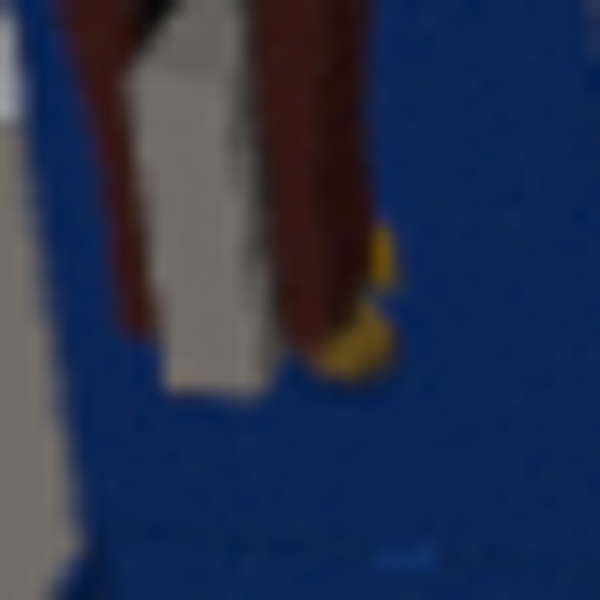

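Request:
arm_command([
  [[0,0.1,0],0],
  [[0,0.1,0],0],
  [[0,0.1,0],0],
  [[0,0.1,0],0],
])

```text
t: 16.2
ee_pos: [594.5, -149.8, 168.3]
orientation: [-2.27, 2.158, 0.009]
ft_force: [-0.1, 0.6, -3.8]
width: 14.1
```

```bash
python3 -c "
from h import *
kh()"
```

```text
t 16.2 keyhole in panel [  6.48  -3.78 144.63] (stud -3.7,144.7)  F panel [-0.1  0.6 -3.8] Mom [-0.01  0.01  0.03] tooly z -0.003 toolx z -0.011 yaw err 0.03 tcp [ 594.5 -149.8  168.3]
```

Request:
arm_command([
  [[0,0.1,0],0],
  [[0,0.1,0],0],
  [[0,0.1,0],0],
])

```text
t: 16.5
ee_pos: [591.2, -149.9, 168.3]
orientation: [-2.27, 2.158, 0.009]
ft_force: [0.1, -0.2, -3.4]
width: 13.7
```

```bash
python3 -c "
from h import *
kh()"
```

```text
t 16.5 keyhole in panel [  3.16  -3.79 144.63] (stud -3.7,144.7)  F panel [ 0.1 -0.2 -3.4] Mom [ 0.01 -0.01 -0.02] tooly z -0.003 toolx z -0.011 yaw err 0.03 tcp [ 591.2 -149.9  168.3]
```

Request:
arm_command([
  [[0,0.1,0],0],
  [[0,0.1,0],0],
])

```text
t: 16.7
ee_pos: [589.1, -150.0, 168.3]
orientation: [-2.27, 2.158, 0.008]
ft_force: [0.8, 0.8, -3.4]
width: 13.8
```

```bash
python3 -c "
from h import *
kh()"
```

```text
t 16.7 keyhole in panel [  1.05  -3.78 144.64] (stud -3.7,144.7)  F panel [ 0.9  0.7 -3.4] Mom [ 0.11 -0.45  0.05] tooly z -0.003 toolx z -0.011 yaw err 0.02 tcp [ 589.1 -150.   168.3]
```

Request:
arm_command([
  [[0,0.1,0],0],
  [[0,0.1,0],0],
])

```text
t: 16.9
ee_pos: [588.6, -150.2, 168.8]
orientation: [-2.268, 2.156, 0.004]
ft_force: [4.2, 0.8, -4.0]
width: 13.8
```

```bash
python3 -c "
from h import *
kh()"
```

```text
t 16.9 keyhole in panel [  0.61  -3.94 145.04] (stud -3.7,144.7)  F panel [ 4.2  0.6 -4. ] Mom [ 0.16 -0.93  0.1 ] tooly z -0.007 toolx z -0.01 yaw err 0.03 tcp [ 588.6 -150.2  168.8]
```

Request:
arm_command([
  [[0,0.1,0],0],
  [[0,0.1,0],0],
])

```text
t: 17.1
ee_pos: [588.1, -150.4, 169.4]
orientation: [-2.267, 2.155, -0.001]
ft_force: [4.9, -0.2, -4.3]
width: 13.8
```

```bash
python3 -c "
from h import *
kh()"
```

```text
t 17.1 keyhole in panel [  0.21  -4.09 145.5 ] (stud -3.7,144.7)  F panel [ 4.9 -0.5 -4.3] Mom [ 0.2  -1.2   0.15] tooly z -0.011 toolx z -0.009 yaw err 0.03 tcp [ 588.1 -150.4  169.4]
```

Request:
arm_command([
  [[-0.01,0.1,0.03],0],
  [[-0.01,0.1,0.03],0],
  [[0,0.1,0.03],0],
])

```text
t: 17.4
ee_pos: [587.5, -150.4, 169.7]
orientation: [-2.264, 2.152, -0.008]
ft_force: [4.8, 1.5, -3.2]
width: 13.9
```

```bash
python3 -c "
from h import *
kh()"
```

```text
t 17.4 keyhole in panel [ -0.3   -4.04 145.52] (stud -3.7,144.7)  F panel [ 4.9  1.2 -3.2] Mom [ 0.44 -1.55  0.16] tooly z -0.017 toolx z -0.008 yaw err 0.04 tcp [ 587.5 -150.4  169.7]
```

Request:
arm_command([
  [[-0.01,0.1,0.05],0],
  [[-0.01,0.1,0.05],0],
  [[0,0.1,0.05],0],
])

```text
t: 17.7
ee_pos: [586.9, -150.4, 169.7]
orientation: [-2.261, 2.149, -0.016]
ft_force: [5.1, 1.2, -2.6]
width: 13.8
```

```bash
python3 -c "
from h import *
kh()"
```

```text
t 17.7 keyhole in panel [ -0.7   -4.04 145.29] (stud -3.7,144.7)  F panel [ 5.2  1.  -2.6] Mom [ 0.41 -1.37  0.18] tooly z -0.023 toolx z -0.007 yaw err 0.05 tcp [ 586.9 -150.4  169.7]
```

Request:
arm_command([
  [[-0.01,0.1,0.06],0],
  [[-0.01,0.1,0.06],0],
  [[0,0.1,0.06],0],
])

```text
t: 18.0
ee_pos: [586.8, -150.5, 169.6]
orientation: [-2.26, 2.146, -0.025]
ft_force: [5.5, 2.6, -2.2]
width: 14.1
```

```bash
python3 -c "
from h import *
kh()
b=get_image('top')[:,:,::-1]
cv2.imwrite('pics/t9.png',cv2.resize(b[170:300,300:430],None,fx=4.5,fy=4.5,interpolation=cv2.INTER_CUBIC))
a=get_image('scene')[:,:,::-1]
cv2.imwrite('pics/s10.png',cv2.resize(a[120:260,150:290],None,fx=4.2,fy=4.2,interpolation=cv2.INTER_CUBIC))"
```

```text
t 18.0 keyhole in panel [ -0.62  -4.16 145.01] (stud -3.7,144.7)  F panel [ 5.6  2.3 -2.2] Mom [ 0.31 -1.2   0.19] tooly z -0.029 toolx z -0.006 yaw err 0.09 tcp [ 586.8 -150.5  169.6]
```

View pics/s10.png

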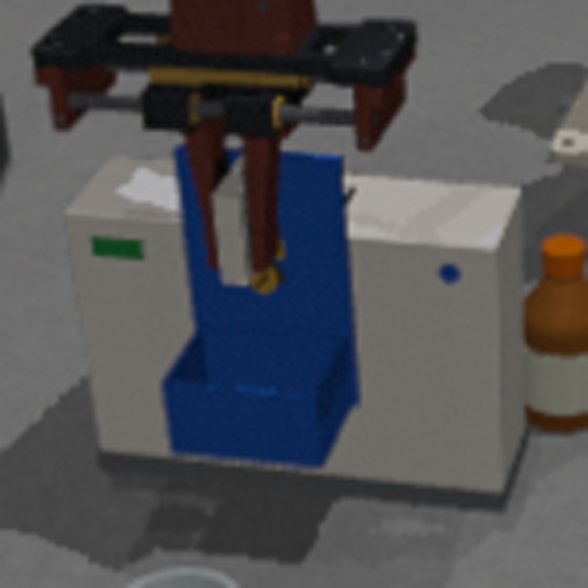

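View pics/t9.png

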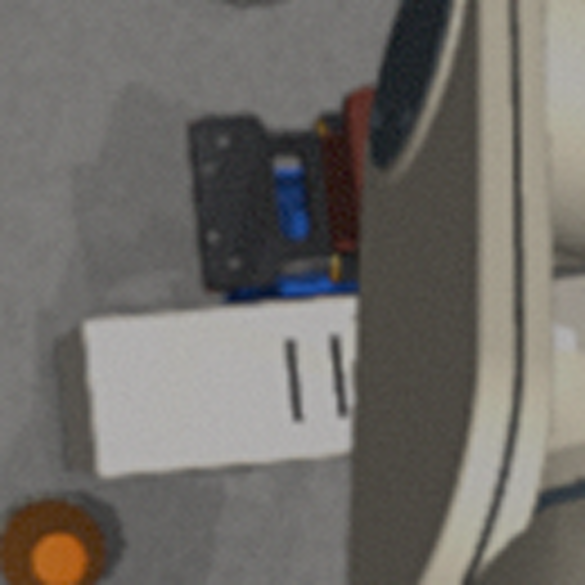

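Request:
arm_command([
  [[-0.03,0.06,0.15],0],
  [[-0.02,0.06,0.2],0],
  [[-0.01,0.06,0.2],0],
  [[0,0.06,0.2],0],
])

```text
t: 18.5
ee_pos: [586.9, -150.7, 163.7]
orientation: [-2.259, 2.143, -0.033]
ft_force: [5.3, 0.0, -3.3]
width: 14.0
```

```bash
python3 -c "
from h import *
kh()"
```

```text
t 18.5 keyhole in panel [ -0.46  -4.35 138.91] (stud -3.7,144.7)  F panel [ 5.3 -0.2 -3.3] Mom [ 0.04 -1.    0.09] tooly z -0.034 toolx z -0.003 yaw err 0.15 tcp [ 586.9 -150.7  163.7]
```

Request:
arm_command([
  [[-0.02,0.03,0.25],0],
  [[-0.02,0.03,0.25],0],
  [[0,0.03,0.25],0],
  [[0,0.03,0.25],0],
])

```text
t: 18.9
ee_pos: [587.1, -151.0, 154.9]
orientation: [-2.259, 2.142, -0.038]
ft_force: [4.1, -0.2, 1.5]
width: 13.8
```

```bash
python3 -c "
from h import *
kh()"
```

```text
t 18.9 keyhole in panel [ -0.23  -4.61 130.05] (stud -3.7,144.7)  F panel [ 4.1 -0.4  1.5] Mom [ 0.05 -0.53  0.11] tooly z -0.037 toolx z -0.002 yaw err 0.17 tcp [ 587.1 -151.   154.9]
```

Request:
arm_command([
  [[-0.05,0.03,0.25],0],
  [[-0.03,0.03,0.25],0],
  [[0,0.03,0.25],0],
])

```text
t: 19.2
ee_pos: [587.1, -150.5, 147.4]
orientation: [-2.259, 2.142, -0.04]
ft_force: [4.1, 0.4, 1.7]
width: 13.7
```

```bash
python3 -c "
from h import *
kh()"
```

```text
t 19.2 keyhole in panel [-8.0000e-02 -4.1300e+00  1.2247e+02] (stud -3.7,144.7)  F panel [4.1 0.2 1.7] Mom [ 0.04 -0.51  0.12] tooly z -0.038 toolx z -0.001 yaw err 0.17 tcp [ 587.1 -150.5  147.4]
```

Request:
arm_command([
  [[0,0.03,0.2],0],
  [[0,0.03,0.15],0],
  [[0,0.03,0.15],0],
])

```text
t: 19.5
ee_pos: [587.3, -150.4, 141.3]
orientation: [-2.258, 2.141, -0.042]
ft_force: [4.0, 0.8, 7.8]
width: 13.8
```

```bash
python3 -c "
from h import *
kh()"
```

```text
t 19.5 keyhole in panel [  0.12  -4.08 116.24] (stud -3.7,144.7)  F panel [4.  0.6 7.8] Mom [-0.   -0.41  0.14] tooly z -0.04 toolx z -0.001 yaw err 0.16 tcp [ 587.3 -150.4  141.3]
```

Request:
arm_command([
  [[0,0.03,0.15],0],
  [[0,0.03,0.15],0],
  [[0,0.03,0.15],0],
])

```text
t: 19.8
ee_pos: [587.5, -150.5, 140.7]
orientation: [-2.257, 2.141, -0.044]
ft_force: [-0.1, 1.8, 16.6]
width: 13.9
```

```bash
python3 -c "
from h import *
kh()
a=get_image('scene')[:,:,::-1]
cv2.imwrite('pics/s11.png',cv2.resize(a[120:260,150:290],None,fx=4.2,fy=4.2,interpolation=cv2.INTER_CUBIC))"
```

```text
t 19.8 keyhole in panel [  0.31  -4.17 115.61] (stud -3.7,144.7)  F panel [ 0.   1.8 16.6] Mom [ 0.27  0.58 -0.01] tooly z -0.042 toolx z -0.0 yaw err 0.14 tcp [ 587.5 -150.5  140.7]
```

View pics/s11.png

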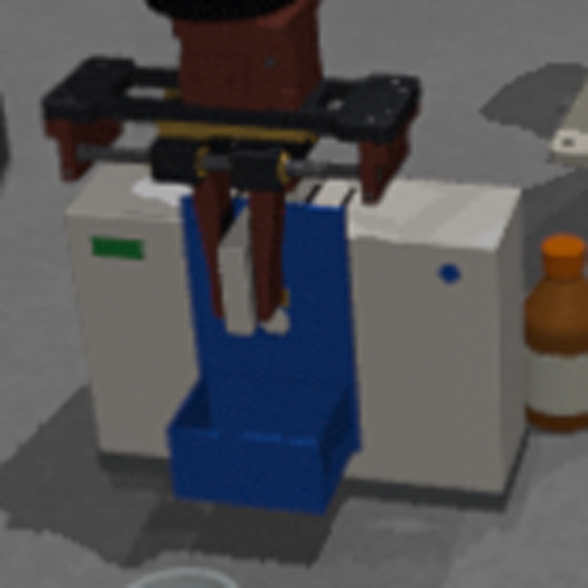

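```bash
python3 -c "
from h import *
a=cv2.imread('pics/s10.png');b=cv2.imread('pics/s11.png')
for (x,y,w,h) in ((160,340,210,135),(310,150,45,60)):
  t=a[y:y+h,x:x+w];m=cv2.matchTemplate(b,t,cv2.TM_CCOEFF_NORMED);_,v,_,p=cv2.minMaxLoc(m);print(v,((np.array(p)-[x,y])/4.2).round(2))
for x,z0 in((40,90),(0,200)):
  for d in(22,25,27,28,29): print(x,d,(proj('scene',pose([550.3,-148.2,.05],[x,0,z0-d]))-proj('scene',pose([550.3,-148.2,.05],[x,0,z0]))).round(2))
"
```

```text
0.8734795451164246 [ 0.71 11.19]
0.8946253061294556 [ 0.95 12.14]
40 22 [[0.83 8.17]]
40 25 [[0.95 9.27]]
40 27 [[ 1.02 10.  ]]
40 28 [[ 1.06 10.37]]
40 29 [[ 1.1  10.73]]
0 22 [[0.79 8.96]]
0 25 [[ 0.9  10.17]]
0 27 [[ 0.97 10.97]]
0 28 [[ 1.01 11.37]]
0 29 [[ 1.05 11.77]]
```

Request:
arm_command([
  [[0,0,0],0],
  [[0,0,0],0],
])

```text
t: 20.05
ee_pos: [587.4, -150.4, 141.4]
orientation: [-2.256, 2.141, -0.045]
ft_force: [4.6, 0.5, -0.6]
width: 13.7
```

```bash
python3 -c "
from h import *
kh()"
```

```text
t 20.05 keyhole in panel [  0.24  -4.05 116.29] (stud -3.7,144.7)  F panel [ 4.6  0.2 -0.6] Mom [ 0.01 -0.68  0.09] tooly z -0.042 toolx z -0.0 yaw err 0.14 tcp [ 587.4 -150.4  141.4]
```

Request:
arm_command([
  [[0,0,0.02],0],
  [[0,0,0.02],0],
  [[0,0,0.02],0],
  [[0,0,0.02],0],
  [[0,0,0.02],0],
  [[0,0,0.02],0],
], gripper=0.6)

```text
t: 20.65
ee_pos: [581.9, -149.5, 136.4]
orientation: [-2.26, 2.146, -0.028]
ft_force: [-0.0, -1.2, -0.5]
width: 52.4
```

```bash
python3 -c "
from h import *
kh()
a=get_image('scene')[:,:,::-1]
cv2.imwrite('pics/s12.png',cv2.resize(a[120:260,150:290],None,fx=4.2,fy=4.2,interpolation=cv2.INTER_CUBIC))"
```

```text
t 20.65 keyhole in panel [ -5.44  -2.85 111.74] (stud -3.7,144.7)  F panel [-0.1 -1.1 -0.5] Mom [ 0.04 -0.01  0.03] tooly z -0.03 toolx z -0.004 yaw err 0.1 tcp [ 581.9 -149.5  136.4]
```

View pics/s12.png

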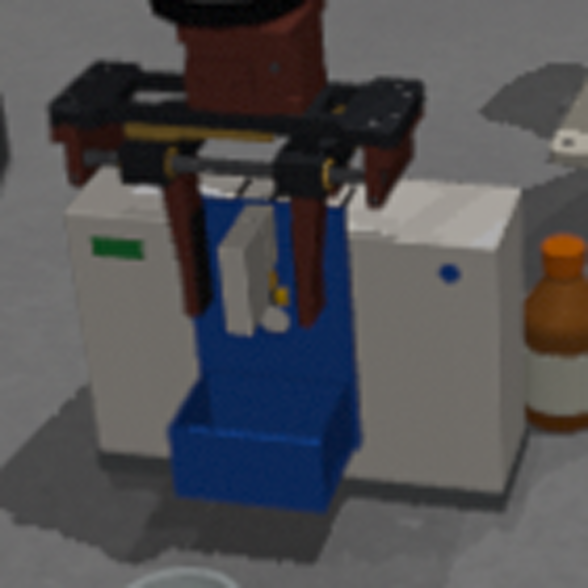

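Request:
arm_command([
  [[0,-0.2,-0.5],0],
  [[0,-0.2,-1],0],
  [[0,0,-2],0],
  [[0,0,-2],0],
  [[0,0,-3],0],
  [[0,0,-3],0],
  [[0,0,-3],0],
  [[0,0,0],0],
])

```text
t: 21.5
ee_pos: [583.0, -150.1, 292.3]
orientation: [-2.26, 2.145, -0.032]
ft_force: [0.1, 0.1, 0.2]
width: 52.7
```

Request:
arm_command([
  [[1,0,-3],0],
  [[3,0,-2],0],
  [[4,0,0],0],
  [[4,0,0],0],
  [[4,0,0],0],
  [[4,0,0],0],
  [[3,0,0],0],
  [[1,0,0],0],
  [[0,0,0],0],
  [[0,0,0],0],
])

```text
t: 22.5
ee_pos: [593.7, -396.0, 345.0]
orientation: [-2.262, 2.14, -0.033]
ft_force: [-0.5, 0.2, 0.6]
width: 52.6
```

```bash
python3 -c "
from h import *
kh()
a=get_image('scene')[:,:,::-1];b=get_image('top')[:,:,::-1]
cv2.imwrite('pics/s13.png',a)
cv2.imwrite('pics/s13c.png',cv2.resize(a[150:260,150:290],None,fx=5.4,fy=5.4,interpolation=cv2.INTER_CUBIC))
cv2.imwrite('pics/t13.png',b)"
```

```text
t 22.5 keyhole in panel [  -5.95 -249.7   320.17] (stud -3.7,144.7)  F panel [-0.5  0.2  0.6] Mom [0.04 0.04 0.01] tooly z -0.034 toolx z -0.003 yaw err 0.31 tcp [ 593.7 -396.   345. ]
```

View pics/s13c.png

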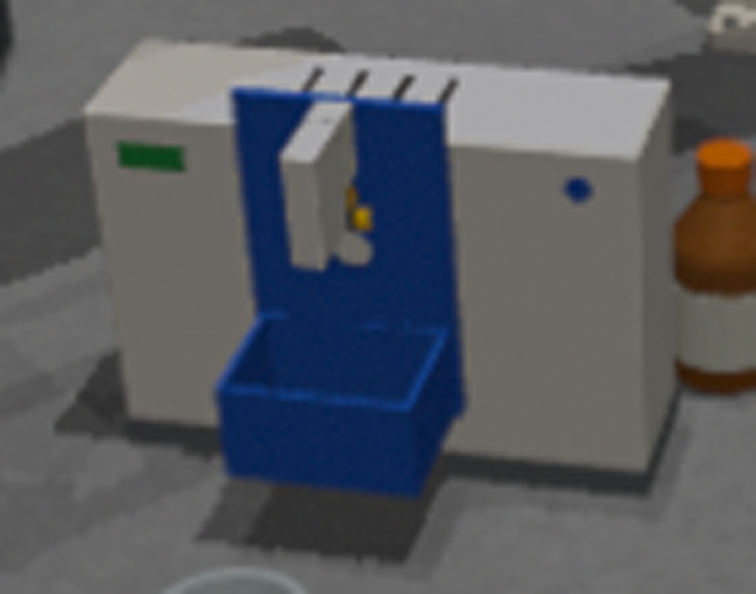

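View pics/t13.png

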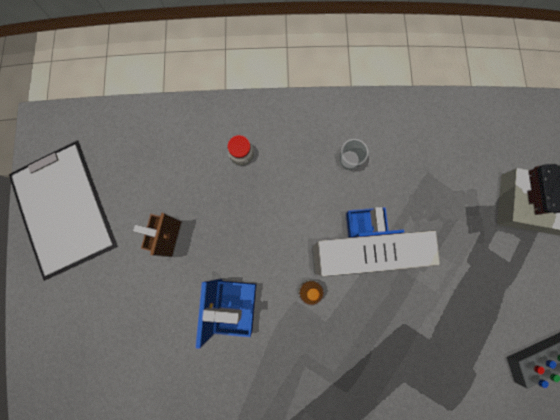

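View pics/s13.png

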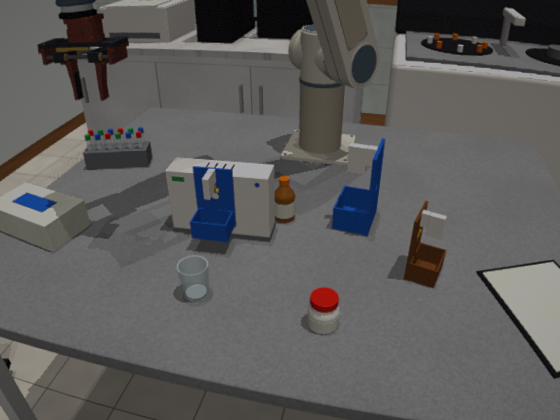

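```bash
python3 -c "
from h import *
o={'scene':un([((0,-45,150),(233,90)),((0,45,150),(443,103)),((66,-42,0),(228,474)),((66,42,0),(420,494)),((66,-42,45),(219,393)),((66,42,45),(410,405))],5.4,150,150)}
print(fit(o,[550,-150,.05,37]))
# relative to panel, x,yaw fixed, bias .8,.2
ob=o['scene']
f=lambda q:(proj('scene',pose([550.3+.0*q[0],q[0],.0501,q[1]],[b[0] for b in ob]))+[.8,.2]-[b[1] for b in ob]).ravel()
s=least_squares(f,[-150,37]);print(s.x,s.fun.round(1))
for z in (36,38,43):
  P=pose([550.5,-152,.0501,z],[[6,7.5,95.5],[6,-7.5,95.5],[0,0,80]]);print(z,((proj('scene',P)+[.8,.2]-150+.5)*5.4).round(0).tolist())
print(((proj('scene',pose([550.3,-148.2,.0501],[[12,-4,143.5]]))+[.8,.2]-150+.5)*5.4).round())
"; python3 - <<'E'
import cv2
a=cv2.imread('pics/s13.png');cv2.imwrite('pics/z.png',cv2.resize(a[165:215,190:240],None,fx=12,fy=12,interpolation=cv2.INTER_CUBIC))
E
```

```text
(array([ 5.38677394e+02, -1.56614779e+02,  8.11516177e-02,  2.81292922e+01]), {'scene': [[-0.0, 0.1], [-0.1, 0.2], [0.1, 0.4], [-0.1, -0.0], [-0.4, -0.9], [0.4, 0.1]]})
[-152.02537811   36.25461806] [ 0.5 -0.7  0.6  0.  -0.2  0.4 -0.3  0.8 -0.8 -1.   0.1  0.7]
36 [[364.0, 221.0], [330.0, 217.0], [354.0, 244.0]]
38 [[364.0, 216.0], [329.0, 213.0], [354.0, 240.0]]
43 [[363.0, 206.0], [328.0, 203.0], [353.0, 229.0]]
[[339. 201.]]
```

View pics/z.png

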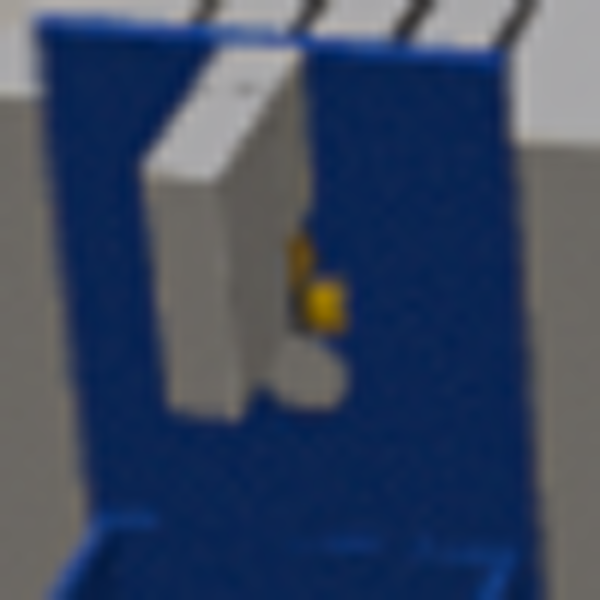

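```bash
python3 -c "
from workcell import *
print(close_job())"
```

```text
the job is handed in; nothing more can be done
None
```

The smaller blue caddy is hanging on the stud. I gripped it by its white tab, passed the keyhole over the stud head and pressed it flat on the unit with about 5 N. I then slid it down past the detent (about 5 N of resistance) to a firm stop, let go, backed off and handed the job in at about 22.5 s.

**Checks that agreed**
- The stop was firm: the last push reached about 20 N over 0.6 mm of travel.
- The final pictures show the caddy hanging flat, with the keyhole opening empty below the stud and the ridge sitting below the brass head.
- The bottle, beaker and jar look untouched, and the arm is clear of everything.

**Checks that were less certain**
- **Travel:** the caddy moved about 29 mm by both the image and the arm's position, against the nominal 27 mm. I read this as having entered the opening about 1.5–2 mm high.
- **Stud height:** the final position puts the stud at about 143.3 mm, against my camera estimate of 144.7 mm. That is within my measurement error.
- **Pose from one picture:** fitting the caddy's full pose from a single scene picture gave a poor result (about 12 mm off in depth), so I did not use it. With the depth and turn fixed, the caddy's bottom came out at about 36 mm.
- **Tilt:** the gripper drifted by 1–2° in pitch on the way over. The gentle press against the panel straightened the caddy before the slide.

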